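# Press a locating pin home with the bench locking pliers

## Robot

A 6-joint arm with a two-finger parallel gripper is mounted at the origin on the work surface. World frame = base frame: x ahead of the robot, y to its left, z up, the work surface at z = 0. Lengths are in mm, angles in rad, forces in N, time in s.
With the tool pointing down it reaches from about 300 to 775 mm from the base axis. Payload 14.6 kg.
Tool frame: the origin (TCP) lies on the centre line of the jaws, within the pads' length; the fingertips stand 19 mm ahead of it and the grasp point (between the pads) is the TCP (bot.tip_reach is the distance from the TCP to the fingertips, in mm); z points along the fingers, y is the line along which they close (so a half turn about z gives the same grasp; the last joint's range is limited). The gripper opens to 85 mm and grips with 20 to 120 N. Pads are 22 mm wide; open, the fingers measure 114 mm over their backs; the gripper's body (76 mm by 85 mm) begins 54 mm behind the grasp point. The pads swing forward as they close: fully open they stand 13 mm farther back than shut.
Start: joints at [1.088, 0.3, 1.521, -0, 1.321, -0.067], TCP at [222.153, 503.128, 250.281] pointing down, gripper open.
Joint ranges: [-3.03, 3.03], [-0.79, 2.21], [0.23, 2.52], [-1.04, 4.18], [0, 3.07], [-2.55, 2.55]. Speed limits (rad/s): [2.22, 2.22, 2.57, 3.14, 3.14, 3.14].

## Interface

Orientations are given as a unit quaternion [w, x, y, z].
In Python, from rig import bot gives the robot as it stands. Calls block until the motion is done:
- bot.move_to(position, orientation): joint-space move of the TCP to a pose.
- bot.servo_line(position, attitude=None, speed=150, until_force=None): straight line of the TCP; attitude=None keeps the orientation; speed is the mean speed in mm/s. With until_force (N) it stops when the force on the tool has changed by that much, and returns True; else False.
- bot.move_joints(angles): joint-space move.
- bot.move_gripper(opening, grip_force=None): finger opening in mm; grip_force is the grip in N (None keeps the last); returns when the fingers have stopped.
- bot.dwell(seconds).
- bot.ik(position, orientation): joint angles nearest the present ones, or None.
- bot.read_state(): the state.
- bot.read_camera(name): name is "scene" or "top" or "wrist"; returns a dict with "image" (400x640x3 uint8, blue, green, red), "depth" (400x640 float32, mm along the optical axis (not along the pixel's ray), 0 where there is no reading), "fovy" (degrees; the focal length in pixels is half the picture's height over the tangent of half this angle, whatever the lens; pixels are square), "cx", "cy" (the principal point, pixels), "eye" and "attitude" of the camera in the world; the wrist camera has in their place "mount" (4x4, takes a point from camera to tool coordinates, whose origin is the TCP and whose axes are the flange's). Camera axes: x right, y down, z forward; pixel columns grow to the right and rows downward; lengths in mm; the calibration is good to about 2 mm. A picture is of the moment at which its call begins: read the wrist's pose just before it.
A pose or a line that the arm cannot do raises bot.MotionError and nothing moves.
- bot.finish_job(): hands the job in; it is judged then, once.
The state is a dict: "clock": time; "joint_positions": joint angles; "qvel": joint speeds; "effort": joint torques, N m; "ee_pos": TCP position; "tool_rot": TCP orientation; "ft_force": force on the tool from outside, world axes, zero at the start; "moment": the same for the moment, N m; "grip_width": finger opening in mm; "grip_force": force on a finger pad.
Only numpy, scipy, OpenCV 4.12 (cv2) and the standard library are available. Lean on these libraries where they do the work, as an engineer would, in place of code of your own. Each camera call takes 0.05 s, during which the arm holds its last target. There are 200 camera calls.

## Task

On the desk stands a pair of locking pliers on a flat steel base, with an upright pen barrel between its jaws. Squeeze its two handles together until they lock and stay shut without being held, so that the jaws press the barrel's small pin home. Then let go and pull the release lever back by its upright post so that the pliers spring fully open again, leaving the pin home in the barrel.

Things in the scene. Friction and masses are not known exactly. Their poses are not given: they have to be found in the camera images.
- press_stand: Steel base plate 165 x 100 x 12 mm, fixed. Origin on the desk under the pliers' upright pivot, z up. Towards +x: jaws and upright 30 mm pen barrel (axis x = 45 mm, 112 mm high). Towards -x: two sleeved handles, mirror images about the x-z plane, x = -35 to -135 mm, 50 to 70 mm above the desk. Squeeze at x = -100 mm: 60 mm over the outside open, 32 mm locked. Loose things near by are not needed.
- left_handle (a joint): How far the handle on the stand's +y side is closed, rad (the other mirrors it): 0 open, 0.14 shut and locked. Both swing level about the pivot; each is a bar 12 mm thick, 20 mm high. A spring opens them up to about 0.105; past that they snap shut and stay. Squeezing takes up to about 12 N on each, 24 N on one alone.
- release_lever: Low flat bar under the handles (top 28 mm above the desk) ending in an upright round post 14 mm thick, 28 to 90 mm above the desk, at x = -140 mm of its frame (z up). Origin: its upright pivot, at x = -45 mm of the stand. Open: along the stand's x. Locking swings the post 0.40 rad (55 mm) to the stand's +y. Pulled a third of the way back (about 2 N), the pliers spring open and it returns to the middle.
- locating_pin (a joint): How far the headed steel pin (12 mm head, on the barrel's side towards the stand's +y, 60 mm above the desk) is pushed in, m: 0 to 0.0012 at the start, standing proud; 0.005 fully home. The closing jaws push it; it stays where it is left.

How it is judged (in metres and radians):
On the way, in this order (a step that is already met when the one before it is completed fails the run):
1. the handles themselves are squeezed shut, not driven by the release lever (value of joint left_handle above 0.06 rad and contact force between any of the fingers, the arm and press_stand above 1 N and contact force between each of the fingers, the arm and release_lever below 0.3 N), for 0.03 s.
2. the pliers are locked shut and stay so with the robot clear of the lever and of the handles (value of joint left_handle above 0.125 rad and contact force between each of the arm, the fingers and press_stand below 0.3 N), for 0.2 s.
3. the robot pulls or pushes the release lever (contact force between any of the fingers, the arm and release_lever above 0.3 N), for 0.03 s.
4. the pliers have sprung open (value of joint left_handle below 0.03 rad), for 0.2 s.
At the end, for the whole second after the job is handed in: The pliers are open (handle joint under 0.03 rad) and let go of, and the pin is home in the barrel (pushed in by more than 3.5 mm of its 5 mm) (value of joint left_handle below 0.03 rad and value of joint locating_pin above 0.0035 m); the robot touches nothing.
It also fails if it takes over 38 s, if anything falls off the work surface, if the arm or the gripper's body presses on something with over 40 N, if the wrist force passes 120 N, or if a joint passes its speed limit or range.

## Working session

There is one attempt and no reset: what is moved stays moved. The work goes in short steps, each a Python script; the robot and the scene stay as the last script left them, time stands still between calls to the robot, and variables do not carry over. Pictures are saved under pics/ and viewed, at most 10 in all, crops included, and the job is handed in when it is done.

```bash
ls; mkdir -p pics
cat > h.py <<'E'
import numpy as np, cv2
from scipy.spatial.transform import Rotation as R
from rig import bot
def cloud(c):
    d=c["depth"]; f=200/np.tan(np.radians(c["fovy"])/2)
    v,u=np.mgrid[:400,:640]
    p=np.dstack([(u-c["cx"])/f*d,(v-c["cy"])/f*d,d])
    a=np.array(c["attitude"],float)
    M=a if a.shape==(3,3) else R.from_quat(np.roll(a,-1)).as_matrix()
    return p@M.T+np.array(c["eye"])
E
python3 - <<'E'
from h import *
c=bot.read_camera("top"); cv2.imwrite("pics/top.png",c["image"])
print({k:v for k,v in c.items() if k not in("image","depth")}, (c["depth"]>0).mean())
s=bot.read_camera("scene"); cv2.imwrite("pics/scene.png",s["image"])
print(bot.read_state())
E
```

```text
pics
{'fovy': 46.719108319909424, 'cx': 323.61281208306167, 'cy': 200.29065201583037, 'eye': array([537.73220571,  67.65754631, 727.03455981]), 'attitude': array([-0.0790385 ,  0.72460795, -0.68055777,  0.07441345])} 0.9959921875
{'clock': 0.1, 'joint_positions': array([ 1.08838629e+00,  3.00413544e-01,  1.52156026e+00,  5.07885544e-06,
        1.32068607e+00, -6.66061952e-02]), 'qvel': array([ 0.00202163, -0.00205766, -0.00250081, -0.0001129 , -0.00192503,
        0.00097599]), 'effort': array([-4.38006173e-04, -5.44384146e+01, -3.62366474e+01, -1.00011930e-04,
        3.13316348e-03, -1.74131958e-05]), 'ee_pos': array([222.06988522, 502.95418733, 249.7616789 ]), 'tool_rot': array([-1.47015420e-04,  2.06408045e-01,  9.78465857e-01, -5.12963766e-04]), 'ft_force': array([-0.34856627,  0.34053841, -1.12705328]), 'moment': array([-0.02628861, -0.0260163 ,  0.03005234]), 'grip_force': 0.0, 'grip_width': 85.4263212911078}
```

View pics/top.png

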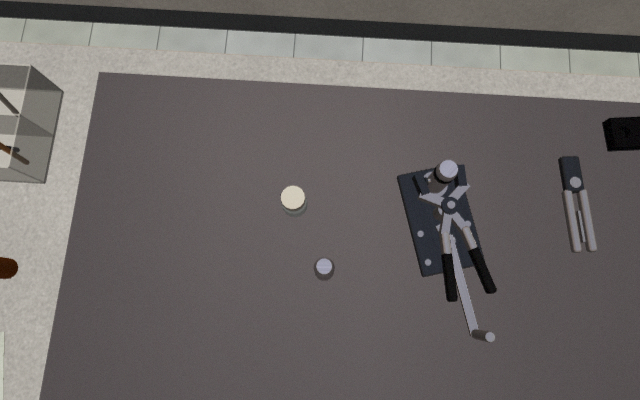

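View pics/scene.png

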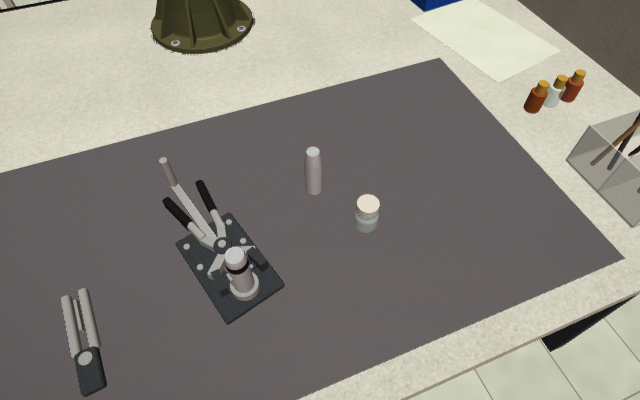

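The top view shows the barrel at about (447,170), the pivot at (451,204), the handle ends at (450,298) and (491,290), and the post top at (488,337). The other loose items are clear of it. Next I'll measure from the depth cloud.

Run:
```python
from h import *
c=bot.read_camera("top"); P=cloud(c); v,u=np.mgrid[:400,:640]
roi=(u>390)&(u<510)&(v>150)&(v<350)
z=P[...,2]; print("desk",np.median(z[(u>150)&(u<250)&(v>150)&(v<350)]))
g=c["image"].max(2)
def blob(lo,hi,ex=True):
    m=(roi&(z>lo)&(z<hi)&ex).astype(np.uint8)
    n,l,s,_=cv2.connectedComponentsWithStats(m)
    for i in range(1,n):
        if s[i,4]>15:
            q=P[l==i]; print(lo,hi,s[i].tolist(),q.mean(0).round(1),"mid",((q.min(0)+q.max(0))/2).round(1))
blob(105,120); blob(82,98,v>320); blob(45,75,(g<45)&(v>240))
for v0,u0 in [(204,451),(170,447),(337,489),(298,450),(290,491),(260,447),(255,475)]: print(u0,v0,P[v0,u0].round(1),c["image"][v0,u0])
m=(roi&(z>6)&(z<20)&(g<75)&(v<280)).astype(np.uint8)
q=P[m>0][:,:2].astype(np.float32); r=cv2.minAreaRect(q); print(r,cv2.boxPoints(r))
for k in [(255,0),(270,0),(285,0)]:
    row=k[0]; print(row,[(int(x),*P[row,x].round(0).astype(int)) for x in range(436,500,3)])
```

```text
desk 1.359090372570563
105 120 [436, 160, 22, 20, 327] [727.6 -91.6 111.7] mid [728.5 -91.6 110.2]
82 98 [483, 332, 12, 10, 102] [ 507.8 -153.2   89.6] mid [ 507.6 -154.1   87.3]
45 75 [468, 247, 28, 47, 529] [ 596.1 -152.6   67.9] mid [ 597.1 -152.7   63.8]
45 75 [441, 254, 16, 48, 515] [ 583.8 -106.    68. ] mid [ 584.1 -106.6   63.6]
451 204 [ 685.8 -104.7   83. ] [155 141 143]
447 170 [726.7 -91.2 112.5] [182 164 164]
489 337 [ 507.2 -153.3   90.9] [149 137 137]
450 298 [ 555.  -107.1   70.5] [16 18 20]
491 290 [ 569.5 -164.1   70.3] [19 19 16]
447 260 [ 607.3 -102.7   70.3] [16 20 18]
475 255 [ 617.  -142.6   69.4] [19 19 23]
((678.69140625, -106.58769226074219), (165.57742309570312, 100.28595733642578), 15.573200225830078) [[ 585.48016   -80.51177 ]
 [ 612.4039   -177.11606 ]
 [ 771.90265  -132.6636  ]
 [ 744.97894   -36.059326]]
255 [(436, np.int64(620), np.int64(-101), np.int64(11)), (439, np.int64(620), np.int64(-105), np.int64(12)), (442, np.int64(615), np.int64(-98), np.int64(61)), (445, np.int64(614), np.int64(-100), np.int64(72)), (448, np.int64(614), np.int64(-104), np.
[... 2470 characters left out ...]
 np.int64(-133), np.int64(29)), (463, np.int64(576), np.int64(-138), np.int64(27)), (466, np.int64(576), np.int64(-142), np.int64(29)), (469, np.int64(578), np.int64(-155), np.int64(0)), (472, np.int64(579), np.int64(-159), np.int64(2)), (475, np.int64(579), np.int64(-164), np.int64(2)), (478, np.int64(579), np.int64(-169), np.int64(2)), (481, np.int64(579), np.int64(-173), np.int64(1)), (484, np.int64(576), np.int64(-157), np.int64(63)), (487, np.int64(576), np.int64(-159), np.int64(69)), (490, np.int64(576), np.int64(-162), np.int64(72)), (493, np.int64(577), np.int64(-167), np.int64(69)), (496, np.int64(581), np.int64(-196), np.int64(3)), (499, np.int64(581), np.int64(-201), np.int64(2))]
```

```bash
cat >> h.py <<'E'
O=np.array([685.8,-104.9]); YAW=np.radians(15.5)
def W(x,y,z): 
    c,s=np.cos(YAW),np.sin(YAW); return [O[0]+c*x-s*y,O[1]+s*x+c*y,z]
def quat():
    best=None
    for k in (0,np.pi):
        q=np.roll((R.from_euler("z",YAW+k)*R.from_euler("x",np.pi)).as_quat(),1)
        j=bot.ik(W(-100,0,200),q)
        if j is not None and (best is None or abs(j[5])<best[0]): best=(abs(j[5]),q)
    return best[1]
def st(t=""):
    s=bot.read_state(); print(t,round(s["clock"],2),s["ee_pos"].round(1),s["ft_force"].round(1),round(s["grip_width"],1),round(s["grip_force"],1))
E
python3 - <<'E'
from h import *
q=quat(); print(q)
bot.move_to(W(-100,0,170),q); st()
print(bot.servo_line(W(-100,0,60),speed=80,until_force=6)); st("down")
bot.move_gripper(50,40); st("50")
bot.move_gripper(30,60); st("closed")
bot.move_gripper(80); st("open")
bot.servo_line(W(-100,0,190)); st("up")
c=bot.read_camera("top"); P=cloud(c); cv2.imwrite("pics/top2.png",c["image"][130:380,300:620])
c=bot.read_camera("scene"); cv2.imwrite("pics/scene2.png",c["image"])
E
```

```text
[6.06730375e-17 9.90865897e-01 1.34850930e-01 8.25723801e-18]
 2.76 [ 589.6 -130.9  170.1] [-0.2  0.7 -0.1] 85.4 0.0
False
down 4.28 [ 589.7 -131.7   60.5] [-0.2 -0.3 -0.2] 85.8 0.0
50 4.72 [ 590.  -132.5   61.2] [-0.9 -5.4  6. ] 49.9 4.6
closed 5.04 [ 590.  -132.5   61.2] [-1.9 -5.9  8.1] 30.9 35.2
open 5.58 [ 589.4 -131.5   59.9] [ 1.  0. -0.] 80.1 0.0
up 6.59 [ 589.1 -131.5  189. ] [-0.9 -0.4  0.6] 80.3 0.0
```

View pics/scene2.png

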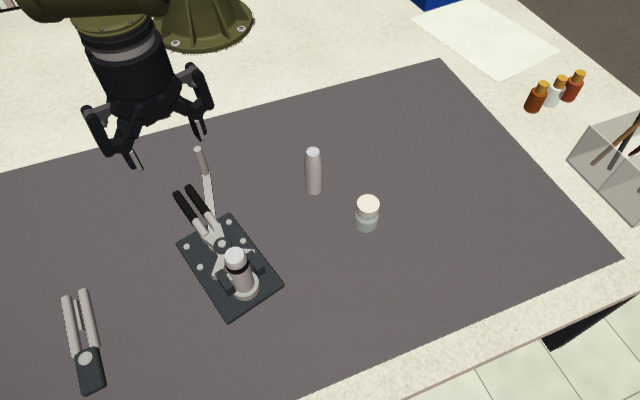

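The handles are shut and locked at about (190,198), and the post has swung to +y at about (200,150). I'll push it back with closed fingers from its +y side.

Run:
```python
from h import *
bot.move_gripper(0,30)
bot.servo_line(W(-176,105,170)); st()
print(bot.servo_line(W(-176,105,72),speed=100,until_force=6)); st("down")
bot.servo_line(W(-177,65,72),speed=60); st("65")
bot.servo_line(W(-178,46,72),speed=40); st("46")
bot.dwell(.3)
bot.servo_line(W(-178,95,72),speed=80)
bot.servo_line(W(-178,100,200)); bot.dwell(.2); st("up")
c=bot.read_camera("scene"); cv2.imwrite("pics/scene3.png",cv2.resize(c["image"][120:340,100:340],None,fx=2.5,fy=2.5))
```

```text
8.45 [488.7 -51.1 170.2] [ 0.3 -1.   0.2] -0.1 0.0
False
down 9.58 [488.5 -50.8  72.5] [-1.2 -0.1 -0.2] -0.1 0.0
65 10.4 [497.8 -89.5  72. ] [-0.3 -0.2  0.2] 0.1 0.1
46 11.03 [ 501.9 -108.2   71.9] [ 0.5  1.2 -0.2] 0.1 0.0
up 13.28 [487.4 -56.1 199.3] [-0.2  0.4  0.1] 0.3 0.0
```

View pics/scene3.png

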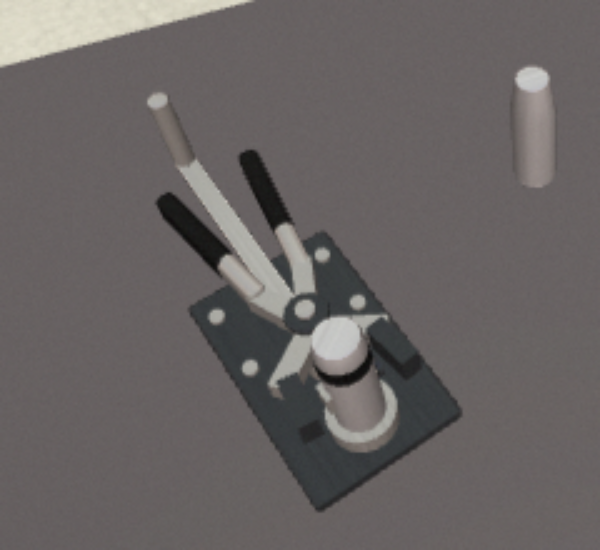

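The pliers are open, with the post back in the middle at (157,100). I'll compare the pin before and after.

Run:
```python
from h import *
a=cv2.imread("pics/scene.png"); b=cv2.imread("pics/scene2.png"); c=bot.read_camera("scene")["image"]
cv2.imwrite("pics/cmp.png",np.hstack([cv2.resize(i[240:305,210:275],(266,266),interpolation=cv2.INTER_CUBIC) for i in(a,b,c)]))
```

```text
(no output)
```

View pics/cmp.png

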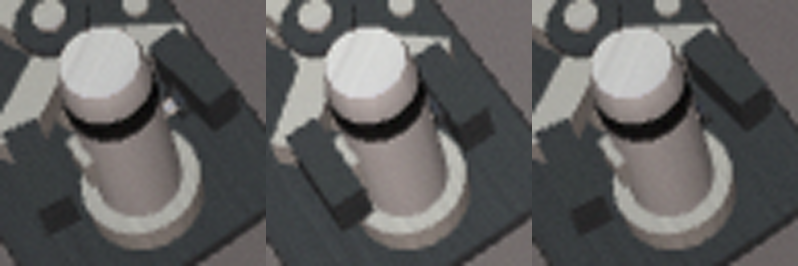

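The pin head stood proud at (172,105) before squeezing. Afterwards it is gone, pushed in at about (703,118), so the pin is home.

```bash
python3 -c "
from rig import bot
print(bot.finish_job())"
```

```text
the job is handed in; nothing more can be done
None
```

The job is handed in: the pliers locked shut and stayed shut unheld, the release lever sprang them fully open again, and the camera shows the pin pushed home; the judge's verdict was not shown.

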